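# Pack flanged hubs head to tail in a tray

## Robot

A 7-joint arm with a two-finger parallel gripper is mounted at the origin on the work surface. World frame = base frame: x ahead of the robot, y to its left, z up, the work surface at z = 0. Lengths are in mm, angles in rad, forces in N, time in s.
With the tool pointing down it reaches from about 425 to 950 mm from the base axis. Payload 16.7 kg.
Tool frame: the origin (TCP) lies on the centre line of the jaws, within the pads' length; the fingertips stand 11 mm ahead of it and the grasp point (between the pads) lies 8 mm behind it; z points along the fingers, y is the line along which they close (so a half turn about z gives the same grasp; the last joint's range is limited). The gripper opens to 94 mm and grips with 3 to 60 N. Pads are 16 mm wide; open, the fingers measure 119 mm over their backs; the gripper's body (75 mm by 177 mm) begins 78 mm behind the grasp point.
Start: joints at [1.038, 0.426, 0.074, 1.606, -0.034, 1.111, -0.067], TCP at [252.718, -625.866, 216.467] pointing down, gripper open.
Joint ranges: [-2.85, 2.85], [-0.5, 2.14], [-1.23, 1.37], [0.21, 2.46], [-1.02, 4.16], [0.16, 2.05], [-2.73, 2.73]. Speed limits (rad/s): [1.89, 1.89, 2.39, 2.39, 3.01, 3.01, 3.01].

## Interface

Orientations are given as a unit quaternion [x, y, z, w].
In Python, from workcell import * gives the robot as it stands.
- The arm moves only by the shell command python3 -m inch 'ROWS' [OPENING]. ROWS is JSON, a list of rows, each an object with "offset": the shift along the world's x, y, z in cm, a list of three; "yaw": the turn about the world's z in rad. A call has exactly 10 rows; each row is the pose to reach, as a shift and turn from the pose commanded when the call began; what a row does not reach only later rows make up. A row lasts 1/8 s, in which the tool goes at most 62.5 mm and 10.7 degrees, less where a joint would pass 70% of its speed; a pose out of reach is approached as far as the arm can. A call with a gripper value outside its range is refused whole. OPENING is the closure, from -1 (fully open) to 1 (shut), set as the call begins (- or left out, the last holds). The fingers move at their own pace and stop on an object; the grip force is fixed at half the most. Time passes only in rows, so rows that repeat a pose let the fingers close, or fill a call up. It gives the time, the measured TCP pose, the force, the opening and the grip force at its end, in the units of the state.
- sense(): the state, without advancing time (a new reading comes with each control period).
- camera(name): name is "scene" or "top" or "wrist"; returns a dict with "img" (480x640x3 uint8, blue, green, red), "vfov" (degrees; the focal length in pixels is half the picture's height over the tangent of half this angle, whatever the lens; pixels are square), "cx", "cy" (the principal point, pixels), "view" (4x4, takes a point from world to camera coordinates); the wrist camera has in their place "T_tool_cam" (4x4, takes a point from camera to tool coordinates, whose origin is the TCP and whose axes are the flange's). Camera axes: x right, y down, z forward; pixel columns grow to the right and rows downward; lengths in mm; the calibration is good to about 2 mm. A picture is of the moment at which its call begins: read the wrist's pose just before it. There is no depth.
- sign_off(): hands the job in; it is judged then, once.
Trained networks look in the newest picture that a camera, given by its name, has taken for a name from the list of things; names that differ only in an ending like _2 or _b are one class to them, and where a whole thing is asked for, a point or a joint stands for the part that bears it (a point fixed in the world has none). Each returns a list of dicts, best first, with "confidence" (0 to 1); they miss things now and then, are a little off and sometimes report something else, mostly with a low value. They report only what shows in the picture. A call takes as long as a camera call. They do not tell look-alikes from the thing itself.
- cut_out(camera, query): "region" (480x640 bool, what is visible of it) and "extent" ([left, top, width, height] in pixels, round what is visible of it).
The state is a dict: "clock": time; "q": joint angles; "qvel": joint speeds; "tau": joint torques, N m; "tcp_pos": TCP position; "tool_rot": TCP orientation; "wrist_force": force on the tool from outside, world axes, zero at the start; "torque": the same for the moment, N m; "opening": opening from 0.0 (shut) to 1.0 (fully open); "grasp_force": force on a finger pad.
Only numpy, scipy, OpenCV 4.12 (cv2) and the standard library are available. Lean on these libraries where they do the work, as an engineer would, in place of code of your own. Each camera call takes 0.05 s, during which the arm holds its last target. There are 200 camera calls.

## Task

Pack the two loose green flanged hubs into the blue tray beside the green one already there, so that the row of three alternates boss up, boss down, boss up: first stand the boss-up hub at the tray's empty end, then lower the boss-down hub between the two, so that its brim overlaps above theirs. All three must stand flat on the tray floor, each the way up it is now. Lower them in rather than dropping them, and leave the red and the black hub where they are.

Things in the scene. Friction and masses are not known exactly. Their poses are not given: they have to be found in the camera images.
- tray: Blue tray fixed to the bench, outside 94 mm (its x) by 200 mm (its y, along the row), inside 84 by 190; rim 22 mm high, floor 4 mm thick. Origin: centre of its underside at bench height, z up. A green hub stands at its -y end; the rest is empty. Outer hubs must stand over 94 mm apart (centres) to let the middle brim between their bosses; 55 mm from the tray centre suits both.
- seated_mid (a point): Centre (half-way up, on the axis) of the green hub already in the tray, standing boss up on the tray floor, about 55 mm from the tray's centre towards its -y end; loose. Hat-shaped: a round brim 64 mm across, 12 mm thick, with a solid boss 30 mm in diameter and 44 mm long on one side; 56 mm high in all. z up.
- green_up_mid (a point): Centre (28 mm above its underside, on the axis) of the loose green hub that stands boss up on the bench, brim at the bottom; z up. About 0.19 kg. Hat-shaped: a round brim 64 mm across, 12 mm thick, with a solid boss 30 mm in diameter and 44 mm long on one side; 56 mm high in all. Grasp it by the boss (12 to 56 mm above its underside).
- green_down_mid (a point): Centre (28 mm above its underside, on the axis) of the loose green hub that stands boss down on the bench, so that its brim is on top, 44 to 56 mm above its underside; z up. About 0.19 kg, the same size as the other green hubs. Grasp it across the brim (64 mm).
- red_up_mid (a point): Not part of this job: stays where it is. Centre (half-way up) of a red hub of the same size standing boss up on the bench; z up.
- black_down_mid (a point): Not part of this job: stays where it is. Centre (half-way up) of a black hub of the same size standing boss down (brim on top) on the bench; z up.
Things that resemble listed ones, but are neither listed nor needed, are in the scene too. Leave any purple or yellow look-alike of the part that bears green_up_mid alone.

How it is judged:
By the outcome, as a careful person would: the job done as asked, in the order asked, and still so for the second after the job is handed in, with the robot touching nothing.
It also fails if it takes over 61 s, if anything falls off the work surface, if the arm or the gripper's body presses on something with over 40 N, if the wrist force passes 120 N, or if a joint passes its speed limit or range.

## Working session

There is one attempt and no reset: what is moved stays moved. The work goes in short steps, Python scripts to look and compute and a shell command to move; the robot and the scene stay as the last step left them, time stands still between calls to the robot, and variables do not carry over. Pictures are saved under pics/ and viewed, at most 10 in all, crops included, and the job is handed in when it is done.

```bash
mkdir -p pics; cat > h.py <<'E'
from workcell import *
import numpy as np, cv2
def ray(c,u,v):
    f=240/np.tan(np.radians(c["vfov"])/2)
    return np.array([(u-c["cx"])/f,(v-c["cy"])/f,1.])
def hit(c,u,v,z,V=None):
    V=np.array(c["view"]) if V is None else V
    R=V[:3,:3];o=-R.T@V[:3,3];d=R.T@ray(c,u,v)
    return o+d*(z-o[2])/d[2]
def proj(c,p,V=None):
    V=np.array(c["view"]) if V is None else V
    f=240/np.tan(np.radians(c["vfov"])/2)
    q=V[:3,:3]@np.array(p)+V[:3,3]
    return np.array([c["cx"]+f*q[0]/q[2],c["cy"]+f*q[1]/q[2]])
E
python3 - <<'E'
from h import *
s=sense();print(s["clock"],s["tcp_pos"],s["tool_rot"],s["opening"])
for n in("top","scene"):
    c=camera(n);cv2.imwrite(f"pics/{n}0.png",c["img"])
    V=np.array(c["view"]);print(n,c["vfov"],c["cx"],c["cy"],-V[:3,:3].T@V[:3,3],V[2,:3])
    for q in("tray","seated_mid","green_up_mid","green_down_mid","red_up_mid","black_down_mid"):
        for r in cut_out(n,q):
            m=r["region"];ys,xs=np.nonzero(m)
            print(n,q,round(r["confidence"],2),r["extent"],c["img"][m].mean(0).round(),hit(c,xs.mean(),ys.mean(),30).round())
E
```

```text
0.0 [ 252.56532285 -625.53052555  215.77888836] [ 9.81647947e-01  1.90701116e-01 -1.58735943e-04 -6.06111900e-04] 1.0034814991096837
top 47.675227006108905 316.10503940942283 242.524789368599 [ 405.51454637  -46.43621422 1112.80588235] [ 1.06926178e-01  5.20420900e-04 -9.94266826e-01]
top tray 0.71 [125.9, 211.2, 109.4, 69.7] [151. 100.  77.] [518. 242.  30.]
top seated_mid 0.95 [191.9, 234.8, 28.7, 36.3] [100. 106.  87.] [502. 179.  30.]
top green_up_mid 0.94 [385.2, 247.1, 31.2, 30.9] [101. 114.  98.] [ 479. -214.   30.]
top green_up_mid 0.94 [361.6, 294.8, 29.8, 32.8] [139. 101. 132.] [ 384. -168.   30.]
top green_up_mid 0.77 [433.3, 269.5, 32.9, 30.9] [ 98. 155. 157.] [ 441. -314.   30.]
top green_down_mid 0.86 [308.7, 169.0, 34.7, 32.6] [103. 117.  99.] [642. -67.  30.]
top red_up_mid 0.98 [311.2, 245.0, 34.5, 34.5] [ 88.  89. 155.] [482. -77.  30.]
top black_down_mid 0.93 [406.8, 187.4, 35.2, 29.1] [85. 86. 90.] [ 606. -267.   30.]
scene 46.073422204918884 331.3723628058603 248.15649675636436 [1145.47976498  587.74715592  711.10869646] [-0.58687666 -0.55002545 -0.59417824]
scene tray 0.66 [378.6, 294.0, 116.7, 93.2] [113.  56.  22.] [541. 268.  30.]
scene seated_mid 0.96 [393.1, 287.0, 36.6, 43.5] [51. 63. 39.] [511. 190.  30.]
scene green_up_mid 0.88 [257.1, 203.5, 30.5, 34.0] [49. 61. 39.] [ 492. -202.   30.]
scene green_up_mid 0.66 [304.0, 194.1, 29.4, 32.6] [76. 32. 62.] [ 397. -155.   30.]
scene green_up_mid 0.66 [241.9, 184.0, 30.5, 26.9] [ 33. 106. 120.] [ 453. -306.   30.]
scene green_down_mid 0.7 [247.9, 257.2, 31.8, 44.0] [57. 71. 46.] [628. -75.  30.]
scene red_up_mid 0.7 [299.1, 226.9, 31.6, 40.7] [24. 27. 94.] [496. -64.  30.]
scene red_up_mid 0.7 [198.7, 216.4, 30.2, 30.5] [24. 24. 25.] [ 593. -276.   30.]
scene black_down_mid 0.72 [199.7, 214.7, 29.0, 36.2] [24. 24. 25.] [ 594. -275.   30.]
```

View pics/top0.png

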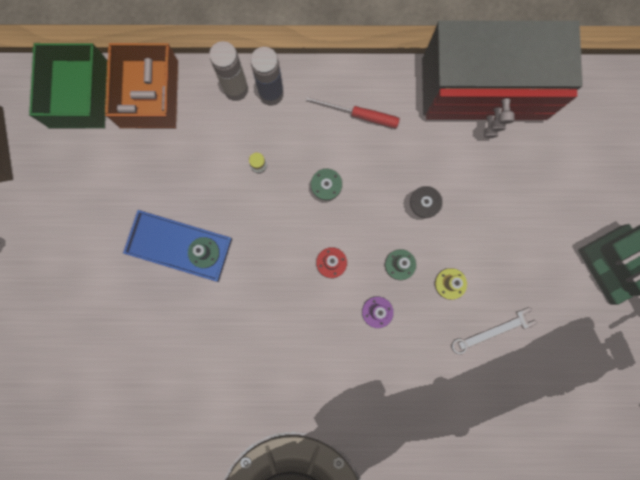

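View pics/scene0.png

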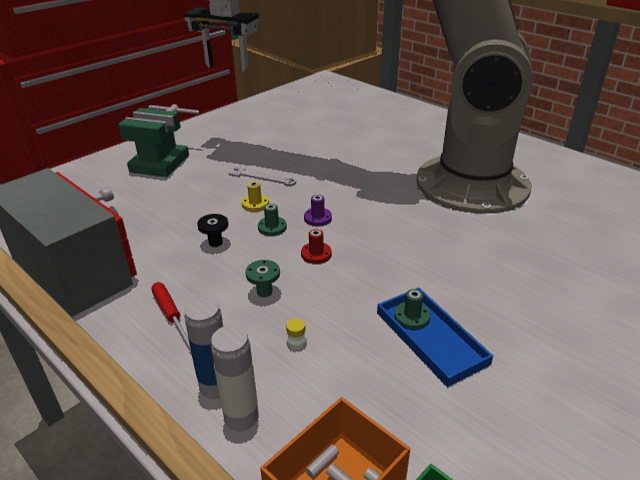

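```bash
cat >> h.py <<'E'
from scipy.optimize import minimize, least_squares
t=np.linspace(0,2*np.pi,40,endpoint=False);C=np.c_[np.cos(t),np.sin(t)]
def hub(x,y,up,z0=0):
    P=[]
    for r,a in((32,0),(32,12),(15,12),(15,56)):
        z=a if up else 56-a
        P.append(np.c_[C*r+[x,y],np.full(40,z0+z)])
    return np.vstack(P)
def ext(c,P,V=None):
    p=np.array([proj(c,q,V) for q in P]);return np.r_[p.min(0),p.max(0)]
def fithub(views,x0,up,z0=0):
    # views: (cam, extent, V)
    def res(p):
        return np.concatenate([ext(c,hub(*p,up,z0),V)-np.r_[e[0],e[1],e[0]+e[2],e[1]+e[3]] for c,e,V in views])
    s=least_squares(res,x0,loss="soft_l1");return s.x,s.fun
def wristV(c,s):
    from scipy.spatial.transform import Rotation as R
    T=np.eye(4);T[:3,:3]=R.from_quat(s["tool_rot"]).as_matrix();T[:3,3]=s["tcp_pos"]
    return np.linalg.inv(T@np.array(c["T_tool_cam"]))
def fittray(cs,x0):
    ms=[]
    for c in cs:
        b,g,r=[c["img"][...,i].astype(int) for i in range(3)]
        m=((b>r+35)&(b>g+25)).astype(np.uint8);n,l,st,_=cv2.connectedComponentsWithStats(m)
        pt=proj(c,[x0[0],x0[1],4]);k=l[int(pt[1]),int(pt[0])]
        if k==0:k=1+np.argmax(st[1:,4])
        ct=np.vstack(cv2.findContours((l==k).astype(np.uint8),0,2)[0]);h=cv2.convexHull(ct)
        mm=np.zeros((480,640),np.uint8);cv2.fillConvexPoly(mm,h,255);ms.append(mm)
    def cost(p):
        ca,sa=np.cos(p[2]),np.sin(p[2]);e=0
        P=[[p[0]+ca*a-sa*b,p[1]+sa*a+ca*b,z] for a in(-47,47) for b in(-100,100) for z in(0,22)]
        for c,mm in zip(cs,ms):
            q=np.array([proj(c,v) for v in P]);im=np.zeros((480,640),np.uint8)
            cv2.fillConvexPoly(im,cv2.convexHull((q*16).round().astype(np.int32)),255,cv2.LINE_AA,4)
            e+=np.abs(im.astype(int)-mm).sum()/255
        return e
    S=np.array([x0]+[np.array(x0)+d for d in([15,0,0],[0,15,0],[0,0,.15])])
    r=minimize(cost,x0,method="Nelder-Mead",options=dict(initial_simplex=S,xatol=.05,fatol=.5));return r.x,r.fun
E
python3 - <<'E'
from h import *
c=camera("top");L=[]
up={"green_up_mid":1,"green_down_mid":0,"seated_mid":1}
E={("top",q):[r for r in cut_out("top",q)] for q in up}
d=camera("scene")
for q in up:E["scene",q]=cut_out("scene",q)
for q,x0 in(("green_up_mid",(479,-214)),("green_down_mid",(642,-67)),("seated_mid",(502,179))):
    vs=[]
    for n,k in(("top",c),("scene",d)):
        r=min(E[n,q],key=lambda r:np.hypot(*(np.array(r["extent"][:2])+np.array(r["extent"][2:])/2-proj(k,[*x0,30]))))
        vs.append((k,r["extent"],None))
    z0=4 if q[0]=="s" else 0
    for v in(vs[:1],vs[1:],vs):
        x,f=fithub(v,x0,up[q],z0);print(q,x.round(1),f.round(1))
for cs in([c],[d],[c,d]):print(fittray(cs,[518,242,.25]))
cv2.imwrite("pics/crop.png",cv2.resize(c["img"][140:340,290:490],(600,600),interpolation=cv2.INTER_CUBIC))
E
```

```text
green_up_mid [ 481.7 -216.8] [-1.4  0.4  1.3 -0.4]
green_up_mid [ 480.4 -213.6] [ 0.5 -0.5 -0.5  0.5]
green_up_mid [ 481.  -214.8] [-2.3  0.7  0.4 -0.1 -0.1 -0.6 -1.   0.4]
green_down_mid [635.3 -66.6] [ 0.2 -1.5 -0.2  1.5]
green_down_mid [632.4 -68.1] [ 0.3 -0.1 -0.3  0.1]
green_down_mid [633.4 -67. ] [ 0.4 -0.5 -0.   2.4  0.3  0.4 -0.3  0.6]
seated_mid [498.8 181.5] [-1.3  1.2  1.4 -1.3]
seated_mid [502.4 182.1] [-2.2 -0.4  2.   0.3]
seated_mid [500.5 182.5] [-1.8  0.4  0.9 -2.1 -1.3 -0.9  2.9 -0.1]
(array([ 5.17470550e+02,  2.36982570e+02, -2.89053207e-01]), np.float64(249.31372549019608))
(array([ 5.14018135e+02,  2.34765319e+02, -2.91073292e-01]), np.float64(184.34117647058824))
(array([ 5.15542779e+02,  2.34950494e+02, -2.84328441e-01]), np.float64(494.4470588235294))
```

View pics/crop.png

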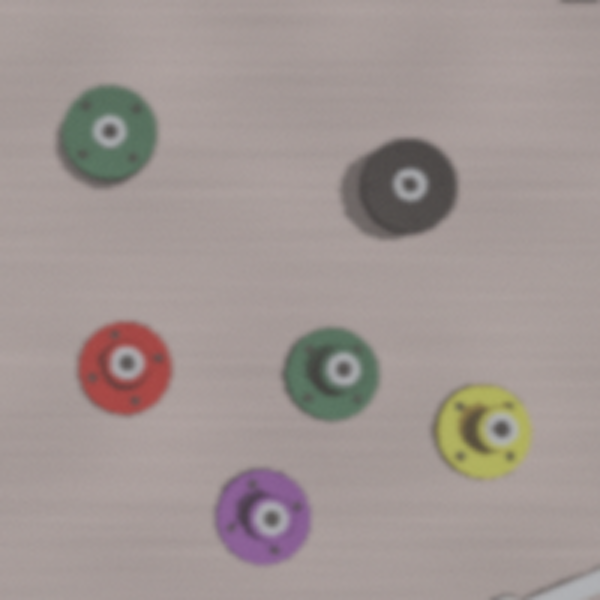

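The crop shows three boss-up look-alikes near the pick. In top-image pixels these are green (400,265), purple (378,312) and yellow (451,284). The green one fits green_up_mid, boss up with its brim at the bottom. The green hub at (326,184) has its brim on top, so it is green_down_mid.

```bash
python3 -m inch '[{"offset":[3,5,0],"yaw":0.15},{"offset":[6,11,0],"yaw":0.3},{"offset":[9,17,0],"yaw":0.45},{"offset":[12,22,0],"yaw":0.6},{"offset":[15,28,0],"yaw":0.75},{"offset":[19,34,0],"yaw":0.9},{"offset":[22.8,41.1,-1],"yaw":0.9},{"offset":[22.8,41.1,-2],"yaw":0.9},{"offset":[22.8,41.1,-2],"yaw":0.9},{"offset":[22.8,41.1,-2],"yaw":0.9}]' -1
cat > look.py <<'E'
from h import *
import sys
def look(q,x0,up,z0=0):
    s=sense();c=camera("wrist");V=wristV(c,s);p=proj(c,[*x0,30+z0],V)
    print(s["clock"],np.round(s["tcp_pos"],1),np.round(s["tool_rot"],3),s["opening"],"expect px",p.round())
    for r in cut_out("wrist",q):
        e=r["extent"];x,f=fithub([(c,e,V)],x0,up,z0)
        print(q,round(r["confidence"],2),np.round(e),c["img"][r["region"]].mean(0).round(),x.round(1),f.round(1))
    return c,V
if __name__=="__main__":
    a=sys.argv;c,V=look(a[1],[float(a[2]),float(a[3])],int(a[4]),float(a[5]))
    if len(a)>6:cv2.imwrite("pics/"+a[6],c["img"])
E
python3 look.py green_up_mid 481 -215 1 0 w1.png
```

```text
clock: 2.35
tcp_pos: [480.5, -215.5, 196.6]
tool_rot: [0.801, 0.599, -0.0, 0.0]
wrist_force: [0.2, -0.7, 0.0]
opening: 0.998
grasp_force: 0.0
2.35 [ 480.5 -215.5  196.6] [ 0.801  0.599 -0.     0.   ] 0.9980260909666581 expect px [317. 232.]
green_up_mid 0.97 [280. 297.  56.  42.] [ 36. 135. 143.] [ 446.3 -299.7] [ -1.1 -18.7   1.1   3.2]
green_up_mid 0.9 [283. 200.  61.  59.] [53. 67. 44.] [ 476.2 -216.3] [-0.5 -1.2  0.5  1.4]
green_up_mid 0.55 [182. 181.  61.  60.] [71. 32. 62.] [ 381.7 -167.9] [-1.7 -1.1  2.   1.3]
```

View pics/w1.png

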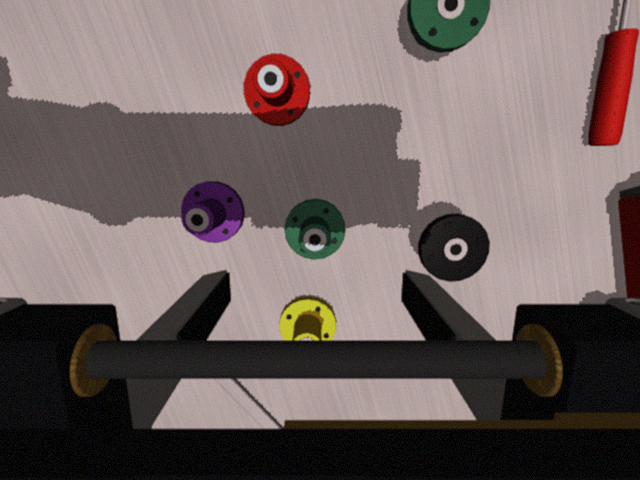

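Green_up_mid is at (315,230), between purple (212,212) and black (455,248), and there is room for the fingers. I'm descending on it.

```bash
python3 -m inch '[{"offset":[-0.1,0,-5],"yaw":0},{"offset":[-0.1,0,-9],"yaw":0},{"offset":[-0.1,0,-12],"yaw":0},{"offset":[-0.1,0,-14],"yaw":0},{"offset":[-0.1,0,-15],"yaw":0},{"offset":[-0.1,0,-16],"yaw":0},{"offset":[-0.1,0,-16.2],"yaw":0},{"offset":[-0.1,0,-16.2],"yaw":0},{"offset":[-0.1,0,-16.2],"yaw":0},{"offset":[-0.1,0,-16.2],"yaw":0}]' -1 && python3 -m inch '[{"offset":[0,0,0],"yaw":0},{"offset":[0,0,0],"yaw":0},{"offset":[0,0,0],"yaw":0},{"offset":[0,0,0],"yaw":0},{"offset":[0,0,0],"yaw":0},{"offset":[0,0,0],"yaw":0},{"offset":[0,0,0],"yaw":0},{"offset":[0,0,0],"yaw":0},{"offset":[0,0,0],"yaw":0},{"offset":[0,0,0],"yaw":0}]' 1
```

```text
clock: 3.7
tcp_pos: [479.9, -215.0, 34.8]
tool_rot: [0.801, 0.599, 0.0, 0.0]
wrist_force: [0.3, -0.5, 0.1]
opening: 1.001
grasp_force: 0.0
clock: 4.95
tcp_pos: [479.7, -214.9, 34.5]
tool_rot: [0.801, 0.599, -0.0, -0.0]
wrist_force: [0.1, -0.4, -0.4]
opening: 0.314
grasp_force: 30.0
```

```bash
python3 -m inch '[{"offset":[0,0,3],"yaw":0},{"offset":[0,0,7],"yaw":0},{"offset":[0,2,11],"yaw":0},{"offset":[1,6,13],"yaw":0},{"offset":[1.5,12,13],"yaw":0},{"offset":[2,18,13],"yaw":0},{"offset":[2.5,24,13],"yaw":0},{"offset":[3,30,13],"yaw":0},{"offset":[3.5,36,13],"yaw":0},{"offset":[4,40,13],"yaw":0}]' 1 && python3 -m inch '[{"offset":[0.3,3,0],"yaw":0},{"offset":[0.6,6,0],"yaw":0},{"offset":[0.9,8,0],"yaw":0},{"offset":[1.1,9.5,0],"yaw":0},{"offset":[1.1,10.3,0],"yaw":0},{"offset":[1.1,10.3,0],"yaw":0},{"offset":[1.1,10.3,0],"yaw":0},{"offset":[1.1,10.3,0],"yaw":0},{"offset":[1.1,10.3,0],"yaw":0},{"offset":[1.1,10.3,0],"yaw":0}]' 1
python3 look.py seated_mid 500 182 1 4 w2.png
```

```text
clock: 6.2
tcp_pos: [519.3, 188.1, 164.5]
tool_rot: [0.8, 0.6, 0.0, -0.0]
wrist_force: [0.3, -0.8, -1.8]
opening: 0.315
grasp_force: 30.0
clock: 7.45
tcp_pos: [530.8, 288.0, 164.5]
tool_rot: [0.801, 0.599, 0.0, 0.0]
wrist_force: [-0.1, 0.1, -1.5]
opening: 0.315
grasp_force: 30.0
7.45 [530.8 288.  164.5] [0.801 0.599 0.    0.   ] 0.3149627039632435 expect px [317. 353.]
seated_mid 0.74 [261. 182. 110. 203.] [96. 46. 22.] [498.2 186. ] [ 21.4 124.3 -24.8  -3.8]
seated_mid 0.52 [287. 328.  62.  13.] [60. 84. 44.] [512.  219.5] [ -1.3 -55.7   1.3   3.1]
```

View pics/w2.png

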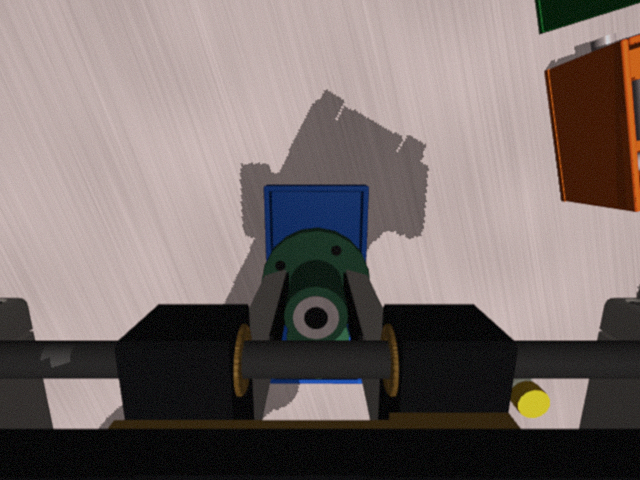

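The tray's +y end shows square in the picture, with rim corners at (265,185) and (368,185). The held hub is centred at x≈316. I'm checking the end wall against my estimate.

```bash
python3 - <<'E'
from h import *
s=sense();c=camera("wrist");V=wristV(c,s)
cl=hit(c,265,185,22,V);cr=hit(c,368,185,22,V);print(cl,cr)
m=(cl+cr)[:2]/2;d=(cr-cl)[:2];print("width",np.hypot(*d),"yaw",np.arctan2(d[1],d[0]))
a=-.288;yv=np.array([-np.sin(a),np.cos(a)]);print("target from end",m-45*yv,"centre",m-100*yv)
x,f=fithub([(c,[264,230,104,1],V)],[531,288],1,130);
for y in(284,286,288,290):
  e=ext(c,hub(530.8,y,1,130),V);print(y,e.round(1))
E
```

```text
[500.13022578 346.76780684  22.        ] [587.7082916  321.06045895  22.        ]
width 91.27313596612427 yaw -0.28551636427433635
target from end [531.13767619 290.76750906] centre [515.51574202 238.03274659]
284 [264.2 229.9 374.  351.2]
286 [263.1 226.8 373.1 347.5]
288 [262.  223.6 372.3 343.8]
290 [260.9 220.4 371.4 340. ]
```

```bash
python3 -m inch '[{"offset":[0.1,0.4,-3],"yaw":0},{"offset":[0.1,0.4,-6],"yaw":0},{"offset":[0.1,0.4,-8.5],"yaw":0},{"offset":[0.1,0.4,-10],"yaw":0},{"offset":[0.1,0.4,-11],"yaw":0},{"offset":[0.1,0.4,-11.7],"yaw":0},{"offset":[0.1,0.4,-12.2],"yaw":0},{"offset":[0.1,0.4,-12.5],"yaw":0},{"offset":[0.1,0.4,-12.6],"yaw":0},{"offset":[0.1,0.4,-12.6],"yaw":0}]' 1
```

```text
clock: 8.85
tcp_pos: [531.8, 292.2, 38.6]
tool_rot: [0.801, 0.599, 0.0, 0.0]
wrist_force: [0.7, 0.2, -1.7]
opening: 0.314
grasp_force: 30.0
```

```bash
python3 -m inch '[{"offset":[0,0,-0.03],"yaw":0},{"offset":[0,0,-0.05],"yaw":0},{"offset":[0,0,-0.07],"yaw":0},{"offset":[0,0,-0.07],"yaw":0},{"offset":[0,0,-0.07],"yaw":0},{"offset":[0,0,-0.07],"yaw":0},{"offset":[0,0,-0.07],"yaw":0},{"offset":[0,0,-0.07],"yaw":0},{"offset":[0,0,-0.07],"yaw":0},{"offset":[0,0,-0.07],"yaw":0}]' 1
```

```text
clock: 10.1
tcp_pos: [531.9, 292.2, 38.5]
tool_rot: [0.801, 0.599, 0.0, 0.0]
wrist_force: [-2.4, -2.7, 8.8]
opening: 0.311
grasp_force: 30.0
```

```bash
python3 -m inch '[{"offset":[0,0,0],"yaw":0},{"offset":[0,0,0],"yaw":0},{"offset":[0,0,0],"yaw":0},{"offset":[0,0,0],"yaw":0},{"offset":[0,0,0],"yaw":0},{"offset":[0,0,0],"yaw":0},{"offset":[0,0,2],"yaw":0},{"offset":[0,0,6],"yaw":0},{"offset":[0,0,10],"yaw":0},{"offset":[0,0,16],"yaw":0}]' -0.4
python3 - <<'E'
from h import *
print(sense()["opening"])
c=camera("scene");rs=cut_out("scene","seated_mid");V=None
for r in rs:
    for x0 in((500,182),(531,289)):
        x,f=fithub([(c,r["extent"],None)],x0,1,4);print(round(r["confidence"],2),np.round(r["extent"]),x.round(1),f.round(1))
print(cut_out("scene","green_up_mid").__len__())
cv2.imwrite("pics/s2.png",cv2.resize(c["img"][200:440,300:560],(520,480)))
E
```

```text
clock: 11.35
tcp_pos: [531.0, 291.8, 199.6]
tool_rot: [0.801, 0.599, -0.001, -0.0]
wrist_force: [0.8, 0.6, -0.2]
opening: 0.703
grasp_force: 0.0
0.7026166474401522
0.81 [392. 288.  39.  41.] [500.3 181.3] [ 1.2 -0.1 -1.2  0.2]
0.81 [392. 288.  39.  41.] [500.3 181.3] [ 1.2 -0.1 -1.2  0.2]
3
```

View pics/s2.png

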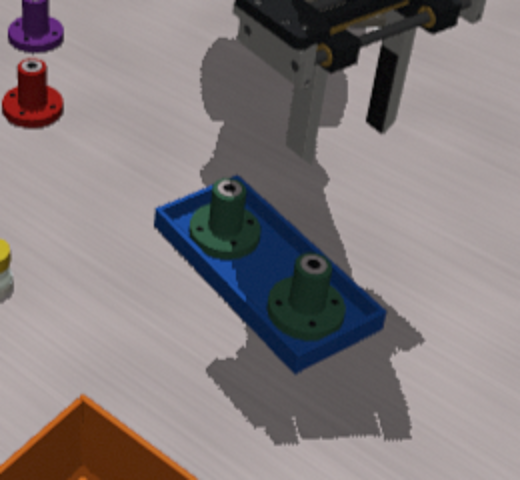

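The boss-up hub stands flat at the empty end (crop about (312,300)), and the seated one is untouched at (225,220). Next is the boss-down hub.

```bash
python3 -m inch '[{"offset":[1.5,-5,0],"yaw":0},{"offset":[3,-11,0],"yaw":0},{"offset":[4.5,-17,0],"yaw":0},{"offset":[6,-22.5,0],"yaw":0},{"offset":[8,-28,0],"yaw":0},{"offset":[9.5,-33,0],"yaw":0},{"offset":[10.2,-35.8,0],"yaw":0},{"offset":[10.2,-35.8,0],"yaw":0},{"offset":[10.2,-35.8,0],"yaw":0},{"offset":[10.2,-35.8,0],"yaw":0}]' -1
python3 look.py green_down_mid 634 -67 0 0
```

```text
clock: 12.75
tcp_pos: [633.5, -64.5, 197.8]
tool_rot: [0.8, 0.599, 0.0, -0.0]
wrist_force: [0.1, 0.1, 0.3]
opening: 0.999
grasp_force: 0.0
12.75 [633.5 -64.5 197.8] [ 0.8    0.599  0.    -0.   ] 0.9987333962169064 expect px [318. 234.]
green_down_mid 0.71 [282. 198.  71.  70.] [42. 54. 35.] [634.9 -62. ] [ 0.4 -0.1 -0.4  0.1]
```

```bash
python3 -m inch '[{"offset":[0,0,-4],"yaw":0},{"offset":[0,0,-7],"yaw":0},{"offset":[0,0,-9],"yaw":0},{"offset":[0,0,-10],"yaw":0},{"offset":[0,0,-10],"yaw":0},{"offset":[0,0,-10],"yaw":0},{"offset":[0,0,-10],"yaw":0},{"offset":[0,0,-10],"yaw":0},{"offset":[0,0,-10],"yaw":0},{"offset":[0,0,-10],"yaw":0}]' -1
python3 look.py green_down_mid 634 -65 0 0 w3.png
```

```text
clock: 14.1
tcp_pos: [633.7, -65.9, 97.8]
tool_rot: [0.801, 0.599, 0.0, -0.0]
wrist_force: [-0.1, 0.8, -0.2]
opening: 1.003
grasp_force: 0.0
14.1 [633.7 -65.9  97.8] [ 0.801  0.599  0.    -0.   ] 1.0030083330724362 expect px [317. 259.]
green_down_mid 0.88 [268. 214.  99.  98.] [38. 50. 32.] [634.7 -62.7] [-1.1 -0.6  1.1  0.8]
```

View pics/w3.png

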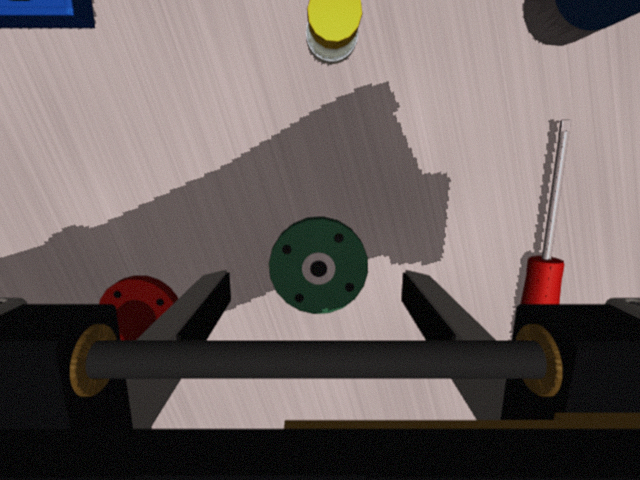

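The green boss-down hub is at (318,266), centred between the pads. I'm descending and gripping the brim.

```bash
python3 -m inch '[{"offset":[0,0.2,-2],"yaw":0},{"offset":[0,0.2,-3.5],"yaw":0},{"offset":[0,0.2,-4.7],"yaw":0},{"offset":[0,0.2,-5.3],"yaw":0},{"offset":[0,0.2,-5.6],"yaw":0},{"offset":[0,0.2,-5.6],"yaw":0},{"offset":[0,0.2,-5.6],"yaw":0},{"offset":[0,0.2,-5.6],"yaw":0},{"offset":[0,0.2,-5.6],"yaw":0},{"offset":[0,0.2,-5.6],"yaw":0}]' -1 && python3 -m inch '[{"offset":[0,0,0],"yaw":0},{"offset":[0,0,0],"yaw":0},{"offset":[0,0,0],"yaw":0},{"offset":[0,0,0],"yaw":0},{"offset":[0,0,0],"yaw":0},{"offset":[0,0,0],"yaw":0},{"offset":[0,0,0],"yaw":0},{"offset":[0,0,0],"yaw":0},{"offset":[0,0,0],"yaw":0},{"offset":[0,0,0],"yaw":0}]' 1
python3 - <<'E'
from h import *
s=sense();print(s["tcp_pos"])
E
```

```text
clock: 15.45
tcp_pos: [633.8, -63.9, 41.9]
tool_rot: [0.801, 0.599, 0.0, 0.0]
wrist_force: [-0.7, 0.1, -0.1]
opening: 1.001
grasp_force: 0.0
clock: 16.7
tcp_pos: [633.8, -63.9, 41.8]
tool_rot: [0.801, 0.599, 0.0, 0.0]
wrist_force: [2.4, -0.6, 0.2]
opening: 0.674
grasp_force: 30.0
[633.79364473 -63.8979009   41.79955338]
```

```bash
python3 -m inch '[{"offset":[0,0,2],"yaw":0},{"offset":[0,0,6],"yaw":0},{"offset":[-0.5,1,10],"yaw":0},{"offset":[-2,4,14],"yaw":0},{"offset":[-4,9,16],"yaw":0},{"offset":[-6,15,16],"yaw":0},{"offset":[-8,20,16],"yaw":0},{"offset":[-9.5,24,16],"yaw":0},{"offset":[-11,27.5,16],"yaw":0},{"offset":[-11.8,29.9,16],"yaw":0}]' 1 && python3 -m inch '[{"offset":[0,0,0],"yaw":0},{"offset":[0,0,0],"yaw":0},{"offset":[0,0,0],"yaw":0},{"offset":[0,0,0],"yaw":0},{"offset":[0,0,0],"yaw":0},{"offset":[0,0,0],"yaw":0},{"offset":[0,0,0],"yaw":0},{"offset":[0,0,0],"yaw":0},{"offset":[0,0,0],"yaw":0},{"offset":[0,0,0],"yaw":0}]' 1
python3 look.py green_up_mid 531 289 1 4 w4.png
python3 - <<'E'
from h import *
c=camera("scene")
for q in("seated_mid","green_up_mid"):
  for r in cut_out("scene",q):
    if r["extent"][0]<370:continue
    x,f=fithub([(c,r["extent"],None)],(515,235),1,4);print(q,np.round(r["extent"]),x.round(1),f.round(1))
c=camera("top")
for q in("seated_mid","green_up_mid","green_down_mid"):
  for r in cut_out("top",q):
    if r["extent"][0]<240:
      x,f=fithub([(c,r["extent"],None)],(515,235),1,4);print("top",q,np.round(r["extent"]),x.round(1),f.round(1))
s=sense();c=camera("wrist");V=wristV(c,s);p=s["tcp_pos"]
e=ext(c,hub(p[0],p[1],0,p[2]-41.8),V);print("held model",e.round(1))
e=ext(c,hub(p[0]+.57,p[1]+1.92,0,p[2]-41.8),V);print("+2 row",e.round(1))
E
```

```text
clock: 17.95
tcp_pos: [514.4, 236.9, 203.0]
tool_rot: [0.8, 0.599, 0.0, 0.0]
wrist_force: [0.3, 0.4, -1.6]
opening: 0.673
grasp_force: 30.0
clock: 19.2
tcp_pos: [515.7, 235.2, 201.8]
tool_rot: [0.801, 0.599, 0.0, -0.0]
wrist_force: [0.2, -0.7, -2.2]
opening: 0.677
grasp_force: 30.0
19.2 [515.7 235.2 201.8] [ 0.801  0.599  0.    -0.   ] 0.6770634382497426 expect px [316. 175.]
green_up_mid 0.86 [281. 140.  66.  64.] [46. 57. 38.] [528.9 291. ] [ 1.  -0.5 -1.   0.5]
seated_mid [395. 287.  35.  45.] [502.1 183.8] [-0.8  1.6  0.8 -1.4]
green_up_mid [434. 326.  38.  46.] [532.6 290.8] [-0.9  0.4  0.8 -0.4]
top seated_mid [190. 235.  30.  35.] [502.7 181.8] [-1.5  1.5  1.6 -1.6]
top green_down_mid [142. 216.  29.  36.] [540.6 281.4] [-2.   2.1  2.2 -2.2]
held model [250.  236.4 384.2 367.1]
+2 row [249.9 232.4 384.4 363.5]
```

View pics/w4.png

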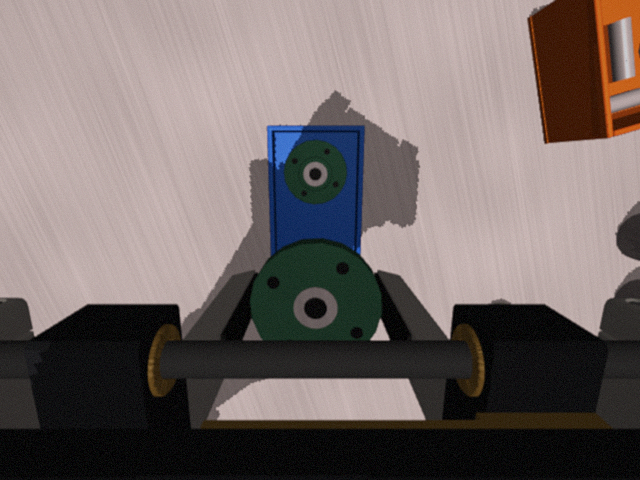

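The placed hub stands at (315,172) and the held hub at (315,305), both on the tray's centre line. There is about 9 mm of clearance to each boss, so I'm lowering it in.

```bash
python3 -m inch '[{"offset":[0.05,0.2,-4],"yaw":0},{"offset":[0.05,0.2,-7.5],"yaw":0},{"offset":[0.05,0.2,-10],"yaw":0},{"offset":[0.05,0.2,-11.5],"yaw":0},{"offset":[0.05,0.2,-12.8],"yaw":0},{"offset":[0.05,0.2,-13.7],"yaw":0},{"offset":[0.05,0.2,-14.5],"yaw":0},{"offset":[0.05,0.2,-15.1],"yaw":0},{"offset":[0.05,0.2,-15.4],"yaw":0},{"offset":[0.05,0.2,-15.5],"yaw":0}]' 1 && python3 -m inch '[{"offset":[0,0,-0.05],"yaw":0},{"offset":[0,0,-0.1],"yaw":0},{"offset":[0,0,-0.1],"yaw":0},{"offset":[0,0,-0.1],"yaw":0},{"offset":[0,0,-0.1],"yaw":0},{"offset":[0,0,-0.1],"yaw":0},{"offset":[0,0,-0.1],"yaw":0},{"offset":[0,0,-0.1],"yaw":0},{"offset":[0,0,-0.1],"yaw":0},{"offset":[0,0,-0.1],"yaw":0}]' 1
```

```text
clock: 20.95
tcp_pos: [516.3, 237.2, 46.8]
tool_rot: [0.801, 0.599, 0.0, -0.0]
wrist_force: [-0.2, -0.5, -2.2]
opening: 0.673
grasp_force: 30.0
clock: 22.2
tcp_pos: [516.3, 237.1, 45.8]
tool_rot: [0.801, 0.599, 0.0, 0.0]
wrist_force: [1.1, -0.1, 0.4]
opening: 0.674
grasp_force: 30.0
```

```bash
python3 -m inch '[{"offset":[0,0,-0.02],"yaw":0},{"offset":[0,0,-0.02],"yaw":0},{"offset":[0,0,-0.02],"yaw":0},{"offset":[0,0,-0.02],"yaw":0},{"offset":[0,0,-0.02],"yaw":0},{"offset":[0,0,-0.02],"yaw":0},{"offset":[0,0,-0.02],"yaw":0},{"offset":[0,0,-0.02],"yaw":0},{"offset":[0,0,-0.02],"yaw":0},{"offset":[0,0,-0.02],"yaw":0}]' 1 && python3 -m inch '[{"offset":[0,0,0],"yaw":0},{"offset":[0,0,0],"yaw":0},{"offset":[0,0,0],"yaw":0},{"offset":[0,0,0],"yaw":0},{"offset":[0,0,0],"yaw":0},{"offset":[0,0,0],"yaw":0},{"offset":[0,0,0],"yaw":0},{"offset":[0,0,2],"yaw":0},{"offset":[0,0,6],"yaw":0},{"offset":[0,0,10],"yaw":0}]' -1 && python3 -m inch '[{"offset":[0,0,4],"yaw":0},{"offset":[0,-4,8],"yaw":0},{"offset":[0,-9,8],"yaw":0},{"offset":[0,-14,8],"yaw":0},{"offset":[0,-18,8],"yaw":0},{"offset":[0,-20,8],"yaw":0},{"offset":[0,-20,8],"yaw":0},{"offset":[0,-20,8],"yaw":0},{"offset":[0,-20,8],"yaw":0},{"offset":[0,-20,8],"yaw":0}]' -1
python3 - <<'E'
from h import *
c=camera("scene");d=camera("top")
a=cv2.resize(c["img"][260:410,350:510],(427,400),interpolation=cv2.INTER_CUBIC)
b=cv2.resize(d["img"][195:295,115:240],(373,400)[:2],interpolation=cv2.INTER_CUBIC)[:, :373]
cv2.imwrite("pics/f.png",np.hstack([a,b]))
x,y=np.array([500.5,182]),np.array([531,290.5]);m=(x+y)/2
print("mid expected scene extent",ext(c,hub(*m,0,4)).round())
for r in cut_out("top","red_up_mid")+cut_out("top","black_down_mid")+cut_out("top","green_down_mid"):print(np.round(r["extent"]))
E
```

```text
clock: 23.45
tcp_pos: [516.4, 237.2, 45.7]
tool_rot: [0.801, 0.599, 0.0, 0.0]
wrist_force: [-0.1, -0.3, 5.9]
opening: 0.672
grasp_force: 30.0
clock: 24.7
tcp_pos: [516.1, 237.3, 148.0]
tool_rot: [0.801, 0.599, 0.0, -0.0]
wrist_force: [0.0, 0.5, 0.1]
opening: 1.0
grasp_force: 0.0
clock: 25.95
tcp_pos: [516.2, 37.9, 225.6]
tool_rot: [0.801, 0.599, 0.0, -0.0]
wrist_force: [0.3, -0.1, -0.1]
opening: 1.001
grasp_force: 0.0
mid expected scene extent [415. 300. 454. 342.]
[314. 245.  32.  36.]
[407. 185.  36.  32.]
[156. 227.  21.  35.]
[156. 228.  23.  33.]
```

View pics/f.png

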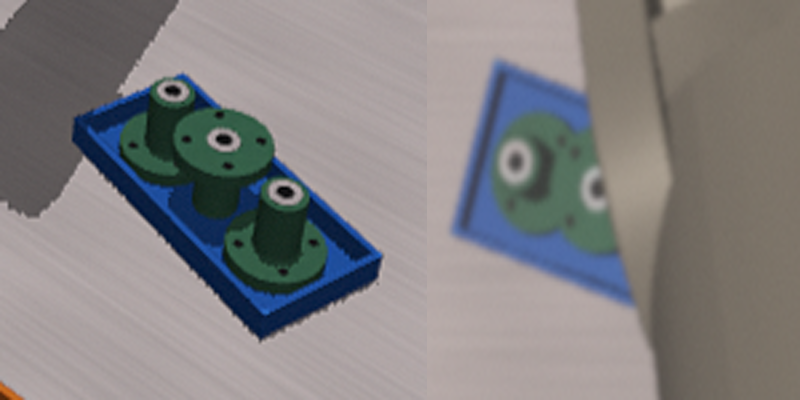

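In the left half, the three hubs alternate up (172,120), down (222,150), up (280,235). All stand flat, and the middle brim lies above the other two. The red and black hubs haven't moved.

```bash
python3 -c "
from workcell import *
print(sign_off())"
```

```text
the job is handed in; nothing more can be done
None
```

The job is handed in at about 26 s: the tray's three green hubs stand flat, alternating boss up, down, up with the middle brim above its neighbours' brims, and the red and black hubs are where they were.

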